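# Clear the dock and slide the vial rack home

## Task

The blue vial rack belongs in the black sampler dock, but a bottle is standing in the dock and the orange multimeter is lying in front of it. Stand that bottle in the grey drip tray and lay the meter flat on the blue mat, setting both down gently, and only then slide the rack along the bench, without lifting or tipping it or shoving it into anything loose, into the dock until it is fully home against the stop. Leave the other two bottles and everything else on the bench where they are.

Things in the scene. Friction and masses are not known exactly. Their poses are not given: they have to be found in the camera images.
- dock: fixed black dock with a white strip on its stop, open top, no floor: side walls 30 mm high, 8 mm thick, 108 mm apart along its y from y = +50 to -25 mm, and a stop block across the end (140 mm wide, 50 mm high, 30 mm thick, inner face at y = +46 mm). Mouth towards its -y. Origin on the bench, where the middle of the rack's underside lies when home (to 1 mm); the rack may go in up to 4 mm off to a side
- dock_mouth (a point): middle of the dock's mouth, on the bench, 53 mm out from the dock's origin along its -y; the walls flare out from y = -25 mm to here (about 143 mm apart inside, 160 mm outside)
- rack: loose rack full of vials, one rigid piece: blue block 100 mm (its x) by 90 mm (its y), 30 mm high, vials to 44 mm in the middle 86 by 74 mm; 0.3 to 0.6 kg. Origin at the centre of its underside. Starts before the dock's mouth, 35 to 41 cm short of home, up to 3 cm off the line and 0.25 rad askew. Its +y face goes in first; push on its -y face, whose last 20 mm stays outside the straight walls
- meter_mid (a point): orange pocket multimeter lying face up across the way to the dock: 120 mm (its x) by 60 mm (its y) by 34 mm thick, about 0.22 kg. The point is its very centre, 17 mm above its underside
- amber_mid (a point): amber glass 120 ml lab bottle: cylinder of diameter 50 mm up to 86 mm, black cap of diameter 45 mm above, 110 mm tall in all, about 0.18 kg. The point is half-way up (55 mm above its underside); z up. One of the three bottles stands in the dock, the other two beside the work
- white_mid (a point): white plastic 120 ml lab bottle: cylinder of diameter 50 mm up to 86 mm, blue cap of diameter 45 mm above, 110 mm tall in all, about 0.18 kg. The point is half-way up (55 mm above its underside); z up. One of the three bottles stands in the dock, the other two beside the work
- green_mid (a point): green glass 120 ml lab bottle: cylinder of diameter 50 mm up to 86 mm, white cap of diameter 45 mm above, 110 mm tall in all, about 0.18 kg. The point is half-way up (55 mm above its underside); z up. One of the three bottles stands in the dock, the other two beside the work
- amber: the body of the bottle or meter whose middle point is listed; origin at the centre of its underside
- white: the body of the bottle or meter whose middle point is listed; origin at the centre of its underside
- green: the body of the bottle or meter whose middle point is listed; origin at the centre of its underside
- meter: the body of the bottle or meter whose middle point is listed; origin at the centre of its underside
- tray: fixed grey drip tray 120 by 120 mm, rim 14 mm high and 4 mm thick, floor 4 mm thick. Origin at the centre of its underside, on the bench; its place may be swapped with the mat's
- mat: fixed blue mat 110 mm (its x) by 150 mm (its y), 4 mm thick. Origin at the centre of its underside, on the bench
- beaker: glass cup, radius 30 mm, 70 mm tall, beyond the rack's starting place; to be left alone. Origin at its underside
- wrench: small wrench 130 mm long lying along its x, about 10 mm high, on the robot's side of the way to the dock; to be left alone
- carton: cardboard carton 50 by 60 by 42 mm high; to be left alone. Origin at its underside
- septabox: white flat box with red top 60 by 85 by 25 mm high; to be left alone. Origin at its underside
- vial: clear vial standing beside the dock, diameter 23 mm, 46 mm tall, easily toppled; to be left alone. Origin at its underside
Mind the look-alikes: they are no part of the job. What is shaped like the meter but turquoise is not meant.

How it is judged:
By the outcome, as a careful person would: the job done as asked, in the order asked, and still so for the second after the job is handed in, with the robot touching nothing.
It also fails if it takes over 72 s, if anything falls off the work surface, if the arm or the gripper's body presses on something with over 40 N, if the wrist force passes 120 N, or if a joint passes its speed limit or range.

## Robot

A 7-joint arm with a two-finger parallel gripper is mounted at the origin on the work surface. World frame = base frame: x ahead of the robot, y to its left, z up, the work surface at z = 0. Lengths are in mm, angles in rad, forces in N, time in s.
With the tool pointing down it reaches from about 400 to 875 mm from the base axis. Payload 6.5 kg.
Tool frame: the origin (TCP) lies midway between the tips of the shut fingers; the grasp point (between the pads) lies 19 mm behind it; z points along the fingers, y is the direction in which the jaws open and shut (so a half turn about z gives the same grasp; the last joint's range is limited). The gripper opens to 88 mm and grips with 3 to 60 N. Pads are 18 mm wide; open, the fingers measure 123 mm over their backs; the gripper's body (75 mm by 187 mm) begins 45 mm behind the grasp point.
Start: joints at [-1.324, 0.536, -0.004, 1.538, 0.003, 1.067, -0.071], TCP at [200.016, 618.453, 238.716] pointing down, gripper open.
Joint ranges: [-2.7, 2.7], [-0.37, 2.16], [-1.27, 1.26], [0.24, 2.4], [-1.31, 4.45], [0.19, 1.91], [-2.76, 2.76]. Speed limits (rad/s): [2.39, 2.39, 3.14, 3.14, 3.14, 3.14, 3.14].

## Interface

Orientations are given as a unit quaternion [w, x, y, z].
In Python, from cell import bot, get_image, get_calibration, workorder gives the robot as it stands. The module is installed in compiled form; this text tells all that it offers.
- The arm moves only by the tool jog_arm, never from a script. Its argument "plan" is a list of rows, each a list of 2 entries, a list of its own where there are three numbers: the shift along the world's x, y, z normalised to -1 to 1, where 1 is 400 mm, then the turn, a rotation vector about the world's x, y, z normalised to -1 to 1, where 1 is 0.12 rad. In form: [[[x, y, z], [rx, ry, rz]], ...]. A call has 1 to 12 rows; each row shifts and turns the commanded pose from where the row before left it; what a row does not reach is not made up. A row lasts 1/10 s, in which the tool goes at most 50 mm and 8.59 degrees, less where a joint would pass 70% of its speed; a pose out of reach is approached as far as the arm can. A call with a number of a shift or a turn outside -1 to 1 is refused whole. A call with a gripper value outside its range is refused whole. "claw" is the opening, from -1 (shut) to 1 (fully open), set as the call begins (left out, the last holds). The fingers move at their own pace and stop on an object; the grip force is fixed at half the most. Time passes only in rows, so rows that do not move let the fingers close. It gives the time, the measured TCP pose, the force and the opening at its end, in the units of the state.
- bot.read_state(): the state, without advancing time (a new reading comes with each control period).
- get_image(name): name is "scene" or "top"; returns the picture (480x640x3 uint8, red, green, blue); there is no depth.
- get_calibration(name): a dict with "fov_y" (degrees; the focal length in pixels is half the picture's height over the tangent of half this angle, whatever the lens; pixels are square), "cx", "cy" (the principal point, pixels), "k1" (the pictures are not rectified: a ray, as slopes to the right and down, at radius r is drawn at 1 + k1 r^2 times it, then the intrinsics apply), "R" (3x3) and "t" (3): a world point X has camera coordinates R X + t. Camera axes: x right, y down, z forward; pixel columns grow to the right and rows downward; lengths in mm; the calibration is good to about 2 mm. A picture is of the moment at which its call begins. get_calibration takes no time and is no camera call.
- workorder.sign_off(): hands the job in, once; it reports no verdict.
The state is a dict: "clock": time; "joint_pos": joint angles; "joint_vel": joint speeds; "joint_torque": joint torques, N m; "ee_pos": TCP position; "tool_rot": TCP orientation; "force": force on the tool from outside, world axes, zero at the start; "moment": the same for the moment, N m; "grip_width": opening from 0.0 (shut) to 1.0 (fully open).
Only numpy, scipy, OpenCV 4.12 (cv2) and the standard library are available. Lean on these libraries where they do the work, as an engineer would, in place of code of your own. Each camera call takes 0.05 s, during which the arm holds its last target. There are 200 camera calls.

## Working session

There is one attempt and no reset: what is moved stays moved. The work goes in short steps, Python scripts to look and compute and a tool call to move; the robot and the scene stay as the last step left them, time stands still between calls to the robot, and variables do not carry over. Pictures are saved under pics/ and viewed, about 8 in all and at most 12, crops included, and the job is handed in when it is done.

Besides the shell and the picture viewer there is one more tool, called as a command line: name --argument value ..., lists and objects as JSON in quotes. jog_arm: Moves the arm, as the interface text tells. Scaled input: -1 to 1 covers 400 mm each way for a shift and 0.12 rad each way for a turn. Its arguments: {"type":"object","properties":{"plan":{"type":"array"},"claw":{"type":"number"}},"required":["plan"]}

```bash
mkdir -p pics
cat > h.py <<'E'
import numpy as np, cv2
from cell import bot, get_image, get_calibration, workorder
def snap(n,f):
    im=get_image(n); cv2.imwrite('pics/'+f+'.png',im[:,:,::-1]); return im
def K(c):
    f=240/np.tan(np.radians(c['fov_y'])/2); return f
def ray(n,px):
    c=get_calibration(n); f=K(c); d=np.array([(px[0]-c['cx'])/f,(px[1]-c['cy'])/f])
    u=d.copy()
    for _ in range(30): u=d/(1+c['k1']*(u@u))
    R=np.array(c['R']); t=np.array(c['t']); return -R.T@t, R.T@np.array([u[0],u[1],1])
def at(n,px,z):
    o,d=ray(n,px); return o+d*(z-o[2])/d[2]
def proj(n,X):
    c=get_calibration(n); f=K(c); p=np.atleast_2d(X)@np.array(c['R']).T+np.array(c['t'])
    u=p[:,:2]/p[:,2:]; u=u*(1+c['k1']*(u**2).sum(1,keepdims=True)); return u*f+[c['cx'],c['cy']]
E
python3 - <<'E'
from h import *
for n in('scene','top'):
    snap(n,n+'0'); c=get_calibration(n); print(n,c, -np.array(c['R']).T@np.array(c['t']))
print(bot.read_state())
E
```

```text
scene {'fov_y': 54.47362240042194, 'cx': 324.74838189902636, 'cy': 240.04515475606937, 'k1': -0.02370788391097324, 'R': array([[ 0.08702717,  0.99610092,  0.01446497],
       [ 0.75302274, -0.05626984, -0.65558406],
       [-0.65221394,  0.06794608, -0.75498364]]), 't': array([ -60.35967459, -373.26568207, 1325.1106095 ])} [1150.58609421  -50.9153422   756.60290437]
top {'fov_y': 48.157571365461, 'cx': 317.9344003175817, 'cy': 237.20071217528022, 'k1': -0.15871980651050946, 'R': array([[-0.01905677, -0.99963805, -0.01898963],
       [-0.99068772,  0.02144032, -0.13445504],
       [ 0.13481352,  0.01625051, -0.99073772]]), 't': array([  53.94593659,  593.62925177, 1110.09146849])} [ 439.47390836   23.1592572  1180.65035202]
{'clock': 0.1, 'joint_pos': array([-1.32417849,  0.5371121 , -0.00440965,  1.5386998 ,  0.0025979 ,
        1.06729502, -0.07119005]), 'joint_vel': array([-1.15993604e-03,  2.81749614e-04,  1.25463670e-04, -1.62117838e-03,
        3.13166722e-05, -6.70704126e-04, -1.85096997e-04]), 'joint_torque': array([ 2.29975587e-03, -5.72078168e+01,  9.93569344e-01, -2.52229911e+01,
       -5.61777118e-02,  1.35300367e-02,  4.75411343e-05]), 'ee_pos': array([199.89857991, 617.95395045, 237.94195663]), 'tool_rot': array([-5.55222907e-05,  1.55744476e-01,  9.87797089e-01, -7.52300425e-04]), 'force': array([ 0.45771061, -0.43896583, -0.25721949]), 'moment': array([-0.01469784, -0.03377818,  0.01254822]), 'grip_width': 0.999432746089148}
```

View pics/scene0.png

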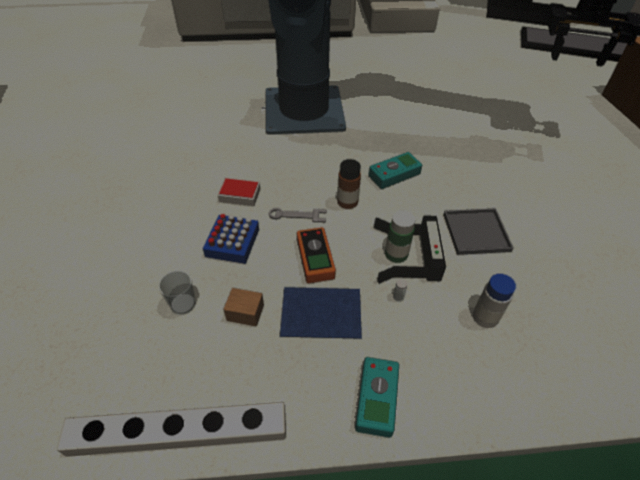

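View pics/top0.png

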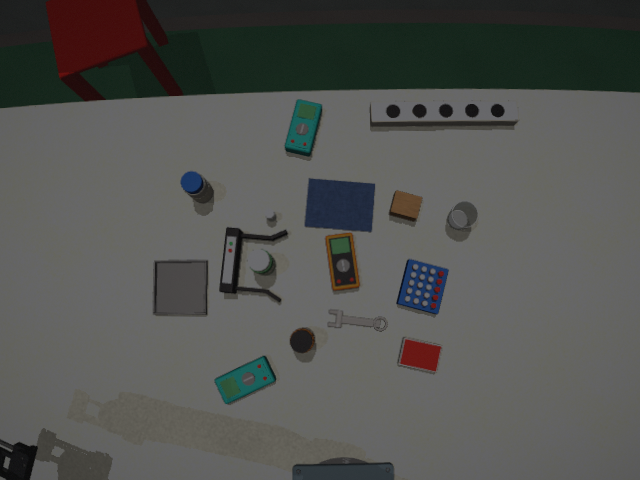

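The top view shows the green bottle in the dock (cap at 260,261), the meter at (342,261), the rack at (423,286), the tray at (181,288), the mat at (340,205), the vial at (271,216), the wrench at (357,321) and the amber bottle at (302,340). Next I'll fit known-size silhouettes to both cameras.

```bash
cat > fit.py <<'E'
from h import *
from scipy.optimize import minimize
def box(lx,ly,z0,z1,y0=0): return np.array([[sx*lx/2,y0+sy*ly/2,z] for sx in(-1,1) for sy in(-1,1) for z in(z0,z1)])
dk=np.vstack([box(140,30,0,50,61),box(160,1,0,30,-52.5)])
M={'meter':box(120,60,0,34),'rack':np.vstack([box(100,90,0,30),box(84,72,0,44)]),'dock':dk,'tray':box(120,120,0,14),'mat':box(110,150,0,4)}
def world(m,p,z=0):
    c,s=np.cos(p[2]),np.sin(p[2]); return m@np.array([[c,-s,0],[s,c,0],[0,0,1]]).T+[p[0],p[1],z]
def hullmask(pts):
    im=np.zeros((480*2,640*2),np.uint8); h=cv2.convexHull((pts*2+0.5).astype(np.float32)); cv2.fillConvexPoly(im,np.round(h*16).astype(np.int32),255,cv2.LINE_AA,4); return im/255.
def color(im,name):
    hsv=cv2.cvtColor(im,cv2.COLOR_RGB2HSV).astype(int); H,S,V=hsv[...,0],hsv[...,1],hsv[...,2]
    return {'meter':(H<15)&(S>150)&(V>80),'rack':(H>105)&(H<130)&(S>130)&(V>50),'mat':(H>100)&(H<130)&(S>80),'dock':(V<45),'tray':(V<100)&(S<60)}[name]
def observed(im,name,n,p0,cams_pad=14):
    pts=proj(n,world(M[name],p0)); h=cv2.convexHull(pts.astype(np.float32)); roi=np.zeros((480,640),np.uint8); cv2.fillConvexPoly(roi,h.astype(np.int32),255)
    roi=cv2.dilate(roi,np.ones((cams_pad*2+1,)*2))
    m=color(im,name)&(roi>0); m=cv2.morphologyEx(m.astype(np.uint8),cv2.MORPH_OPEN,np.ones((2,2)))
    k,l,s,_=cv2.connectedComponentsWithStats(m); ok=np.isin(l,[i for i in range(1,k) if s[i,4]>=12])
    ys,xs=np.nonzero(ok); return np.concatenate([np.c_[xs+a,ys+b] for a in(-.4,.4) for b in(-.4,.4)])
def fit(name,p0,ims,z=0):
    obs={n:hullmask(observed(ims[n],name,n,p0)) for n in ims}
    def cost(p):
        e=0
        for n in ims:
            a=hullmask(proj(n,world(M[name],p,z))); e+=np.abs(a-obs[n]).sum()/obs[n].sum()
        return e
    r=None
    for s in (8,2):
        x0=p0 if r is None else r.x
        r=minimize(cost,x0,method='Nelder-Mead',options=dict(initial_simplex=np.array([x0]+[np.array(x0)+d for d in np.diag([s,s,.02*s])]),xatol=.05,fatol=1e-4))
    return r.x,r.fun
E
cat > m1.py <<'E'
from fit import *
ims={n:cv2.imread(f'pics/{n}0.png')[:,:,::-1].copy() for n in('scene','top')}
for n,px,z in [('meter',(342,261),34),('rack',(423,286),40),('dock',(240,262),25),('tray',(181,288),5),('mat',(340,205),4)]:
    X=at('top',px,z)
    best=None
    for yaw in {'meter':(0.1,-.1,.2),'rack':(1.8,1.4),'dock':(1.5,1.7,1.4),'tray':(0,),'mat':(1.5,0)}[n]:
        p0=[X[0],X[1],yaw]
        for sub in (('scene','top'),('top',),('scene',)):
            try:
                r=fit(n,p0,{k:ims[k] for k in sub}); print(n,yaw,sub,np.round(r[0],3),round(r[1],4))
            except Exception as e: print(n,sub,e)
for n,a,b in [('green',(260,260),None),('amber',(302,340),(349,167)),('white',(193,183),(501,284))]:
    print(n,at('top',a,110), at('scene',b,110) if b else '')
for n,a,z in [('vial',(271,214),46),('carton',(406,205),42),('wrenchL',(335,320),5),('wrenchR',(381,323),5),('turq',(246,379),34),('beaker',(463,216),35),('septa',(420,355),25)]: print(n,at('top',a,z))
E
python3 m1.py
```

```text
meter ('scene', 'top') unsupported operand type(s) for *: 'NoneType' and 'int'
meter ('top',) unsupported operand type(s) for *: 'NoneType' and 'int'
meter 0.1 ('scene',) [ 5.31423e+02 -5.63900e+00  8.70000e-02] 0.2703
meter ('scene', 'top') unsupported operand type(s) for *: 'NoneType' and 'int'
meter ('top',) unsupported operand type(s) for *: 'NoneType' and 'int'
meter -0.1 ('scene',) [ 5.31452e+02 -5.37900e+00  9.00000e-02] 0.2702
meter ('scene', 'top') unsupported operand type(s) for *: 'NoneType' and 'int'
meter ('top',) unsupported operand type(s) for *: 'NoneType' and 'int'
meter 0.2 ('scene',) [ 5.31232e+02 -5.27900e+00  9.30000e-02] 0.2698
rack 1.8 ('scene', 'top') [ 481.066 -181.855    1.373] 1.2166
rack 1.8 ('top',) [ 483.503 -184.871    1.162] 0.1989
rack 1.8 ('scene',) [ 483.117 -177.644    1.519] 0.9868
rack 1.4 ('scene', 'top') [ 481.674 -181.616    1.386] 1.2157
rack 1.4 ('top',) [ 483.648 -184.274    1.165] 0.1988
rack 1.4 ('scene',) [ 482.959 -177.939    1.515] 0.9843
dock 1.5 ('scene', 'top') [561.33  191.023   1.548] 0.5484
dock 1.5 ('top',) [555.598 183.925   1.
[... 819 characters left out ...]
0.2196
mat 0 ('top',) [ 6.70652e+02 -9.67900e+00 -1.04000e-01] 0.0176
mat 0 ('scene',) [ 6.76441e+02 -3.18400e+00 -1.05000e-01] 0.0715
green [541.46367715 157.98936844 110.        ] 
amber [381.10159027  76.07528529 110.        ] [390.55978959  76.73815013 110.        ]
white [704.04004264 297.33328129 110.        ] [713.99373982 300.09276904 110.        ]
vial [646.43081017 141.80460203  46.        ]
carton [ 660.51695292 -149.83192514   42.        ]
wrenchL [417.24451866   8.84717727   5.        ]
wrenchR [408.51877088 -90.8994893    5.        ]
turq [296.20401322 199.86502429  34.        ]
beaker [ 635.15496431 -275.15709522   35.        ]
septa [ 338.85214163 -170.45129896   25.        ]
```

Run:
```python
import cv2
for n,(x0,x1,y0,y1) in {'top':(145,450,172,392),'scene':(195,515,150,345)}.items():
    im=cv2.imread(f'pics/{n}0.png')
    cv2.imwrite(f'pics/{n}crop.png',cv2.convertScaleAbs(cv2.resize(im[y0:y1,x0:x1],None,fx=2.5,fy=2.5,interpolation=cv2.INTER_CUBIC),alpha=1.5))
    hsv=cv2.cvtColor(im,cv2.COLOR_BGR2HSV)
    P={'top':dict(meter=(331,250),rack=(404,280),rack2=(411,264),dock=(229,270),wall=(257,237),tray=(181,288),rim=(155,288),mat=(340,205),bench=(300,290)),'scene':dict(meter=(302,255),rack=(225,250),rack2=(230,258),dock=(435,270),wall=(405,272),tray=(480,230),rim=(450,225),mat=(320,312),bench=(280,190))}[n]
    print(n,{k:hsv[v[1],v[0]].tolist() for k,v in P.items()})
```

```text
top {'meter': [63, 55, 46], 'rack': [108, 187, 98], 'rack2': [109, 179, 100], 'dock': [120, 7, 108], 'wall': [165, 20, 26], 'tray': [0, 10, 76], 'rim': [30, 20, 26], 'mat': [110, 122, 65], 'bench': [34, 17, 106]}
scene {'meter': [9, 191, 107], 'rack': [111, 183, 95], 'rack2': [113, 122, 46], 'dock': [30, 31, 25], 'wall': [23, 41, 25], 'tray': [15, 23, 68], 'rim': [8, 17, 60], 'mat': [112, 112, 59], 'bench': [28, 24, 129]}
```

View pics/topcrop.png

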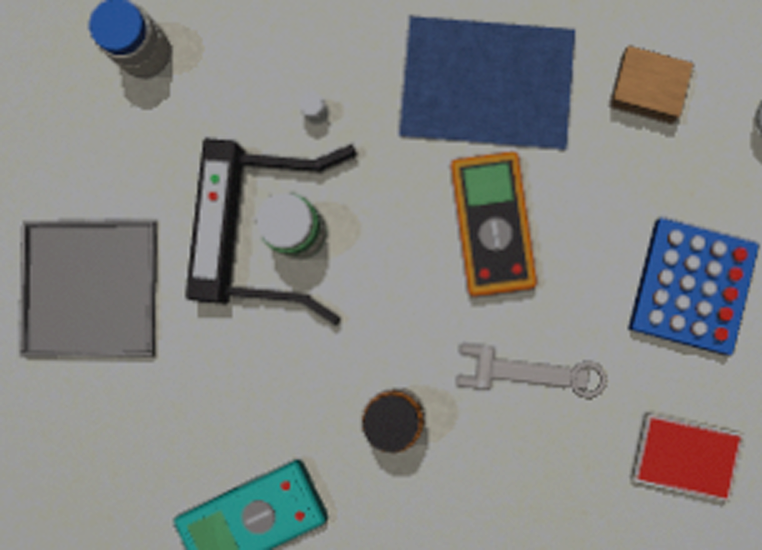

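View pics/scenecrop.png

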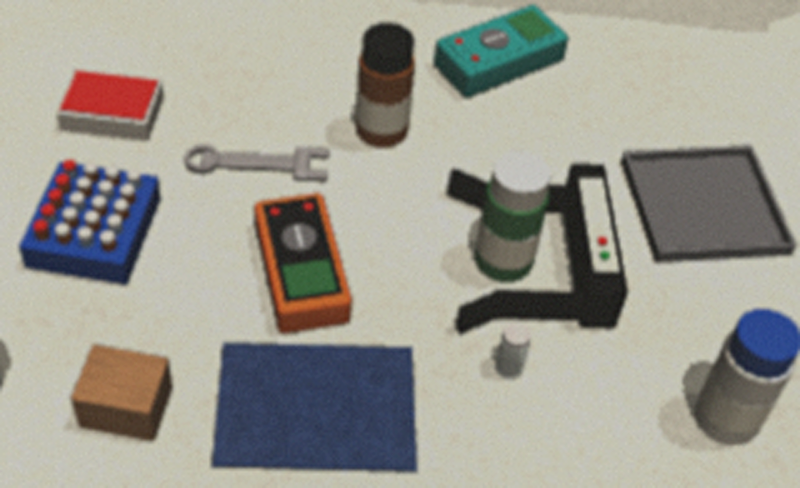

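The crops show everything clearly: mat corners in the top crop at (409,15)…(400,137), meter corners (451,158),(519,152),(537,289),(470,297), and the rack tilted with its vials. I'll compare the two cameras using clicked corners.

```bash
sed -i 's/^def snap/import functools\n_gc=get_calibration\nget_calibration=functools.lru_cache(None)(_gc)\ndef snap/' h.py
cat > m2.py <<'E'
from h import *
C={'top':(145,172),'scene':(195,150)}
def T(n,cr,z): 
    return np.array([at(n,(C[n][0]+(a+.5)/2.5-.5,C[n][1]+(b+.5)/2.5-.5),z) for a,b in cr])
D=dict(mat=dict(z=4,top=[(409,15),(575,30),(567,150),(400,137)],scene=[(416,470),(213,466),(222,343),(412,347)]),
tray=dict(z=14,top=[(22,220),(158,219),(157,358),(21,357)],scene=[(793,252),(658,260),(622,152),(750,147)]),
meter=dict(z=34,top=[(451,158),(519,152),(537,289),(470,297)],scene=[(350,299),(280,315),(255,203),(323,195)]),
rack=dict(z=30,top=[(660,218),(758,241),(732,354),(630,331)],scene=[(130,262),(24,247),(62,163),(159,178)]),
stop=dict(z=50,top=[(205,139),(242,142),(228,301),(187,298)],scene=[(627,290),(580,302),(569,166),(604,165)]))
for k,d in D.items():
    for n in('top','scene'):
        P=T(n,d[n],d['z'])[:,:2]; e=np.roll(P,-1,0)-P
        a=(e[0]-e[2]); b=e[1]-e[3]
        print(k,n,'c',P.mean(0).round(1),'sides',np.linalg.norm(e,axis=1).round(1),'ang0',np.degrees(np.arctan2(a[1],a[0])).round(1),'ang1',np.degrees(np.arctan2(b[1],b[0])).round(1))
for k,z,a,b in [('flareL',30,(357,149),(460,325)),('flareR',30,(341,323),(454,172)),('green cap',110,(288,222),(522,168)),('amber cap',110,(392,421),(388,36)),('white cap',110,(117,25),(768,330)),('vial',46,(314,107),(515,335))]:
    print(k,T('top',[a],z)[0].round(1),T('scene',[b],z)[0].round(1))
E
python3 m2.py
```

```text
mat top c [671.7  -7.7] sides [149.8 109.2 148.5 111.4] ang0 -96.2 ang1 174.6
mat scene c [677.5  -5.7] sides [147.2 108.7 149.3 108.5] ang0 -95.8 ang1 174.3
tray top c [494.1 347.7] sides [123.8 121.8 122.5 121.4] ang0 -90.7 ang1 -180.0
tray scene c [504.7 347.5] sides [116.2 125.6 118.5 123.7] ang0 -90.6 ang1 178.6
meter top c [542.6  -9.4] sides [ 58.9 118.8  57.5 120.6] ang0 -85.3 ang1 -173.8
meter scene c [551.5  -7.1] sides [ 56.4 118.2  57.6 111.6] ang0 -81.9 ang1 -173.7
rack top c [ 485.6 -180.8] sides [ 87.3  99.9  89.8 100.6] ang0 -104.4 ang1 163.7
rack scene c [ 492.4 -176. ] sides [88.7 96.3 86.9 93.9] ang0 -105.3 ang1 165.5
stop top c [549.4 228. ] sides [ 32.3 136.2  35.3 136.8] ang0 -95.4 ang1 174.2
stop scene c [558.2 229.3] sides [ 40.  144.6  30.  133.8] ang0 -83.7 ang1 172.0
flareL [610.4 107.8  30. ] [631.5 109.4  30. ]
flareR [460.4 123.4  30. ] [469.9 130.7  30. ]
green cap [540.5 158.2 110. ] [544.5 163.8 110. ]
amber cap [380.9  77.1 110. ] [381.2  79.8 110. ]
white cap [706.9 300.6 110. ] [709.4 303.3 110. ]
vial [645.4 143.3  46. ] [655.2 145.6  46. ]
```

jog_arm --plan '[[[0.07, -0.095, 0], [0, 0, -0.68]], [[0.07, -0.095, 0], [0, 0, -0.68]], [[0.07, -0.095, 0], [0, 0, -0.68]], [[0.07, -0.095, 0], [0, 0, -0.68]], [[0.07, -0.095, 0], [0, 0, -0.68]], [[0.07, -0.095, 0], [0, 0, -0.68]], [[0.07, -0.095, 0], [0, 0, -0.68]], [[0.07, -0.095, 0], [0, 0, -0.68]], [[0.07, -0.095, 0], [0, 0, -0.68]], [[0.07, -0.095, 0], [0, 0, -0.68]], [[0.07, -0.095, 0], [0, 0, -0.68]], [[0.07, -0.095, 0], [0, 0, -0.68]]]' --claw 1

```text
clock: 1.3
ee_pos: [536.6, 160.8, 238.6]
tool_rot: [-0.0, 0.603, 0.798, -0.0]
force: [-0.6, -0.0, -0.4]
grip_width: 1.002
```

```bash
cat > st.py <<'E'
from h import *
def st():
    s=bot.read_state(); w,x,y,z=s['tool_rot']
    from scipy.spatial.transform import Rotation as R
    r=R.from_quat([x,y,z,w]).as_matrix()
    print('t',round(s['clock'],2),'pos',s['ee_pos'].round(1),'jaw',np.degrees(np.arctan2(r[1,1],r[0,1])).round(1),'zax',r[:,2].round(3),'F',s['force'].round(1),'grip',round(s['grip_width'],3),'q',s['joint_pos'].round(2)); return s,r
E
python3 - <<'E'
from st import *
s,r=st()
out=[]
for n in('scene','top'):
    im=snap(n,n+'1'); p=s['ee_pos']
    for sgn in(-1,1):
        for (d,zz) in((44,0),(61.5,0),(61.5,-40)):
            q=proj(n,p+r[:,1]*sgn*d+r[:,2]*zz)[0]; cv2.circle(im,tuple(np.round(q).astype(int)),1,(255,0,255),-1)
    c=proj(n,p)[0].astype(int); print(n,c); a,b=max(0,c[0]-80),max(0,c[1]-80)
    out.append(cv2.resize(im[b:b+160,a:a+160],(400,400),interpolation=cv2.INTER_CUBIC)); print(a,b)
cv2.imwrite('pics/grip1.png',cv2.convertScaleAbs(np.hstack(out)[:,:,::-1],alpha=1.5))
E
```

```text
t 1.3 pos [536.6 160.8 238.6] jaw 15.8 zax [-0. -0. -1.] F [-0.6 -0.  -0.4] grip 1.002 q [-0.65  0.4   0.37  1.8  -0.17  0.98  0.06]
scene [411 162]
331 82
top [249 256]
169 176
```

View pics/grip1.png

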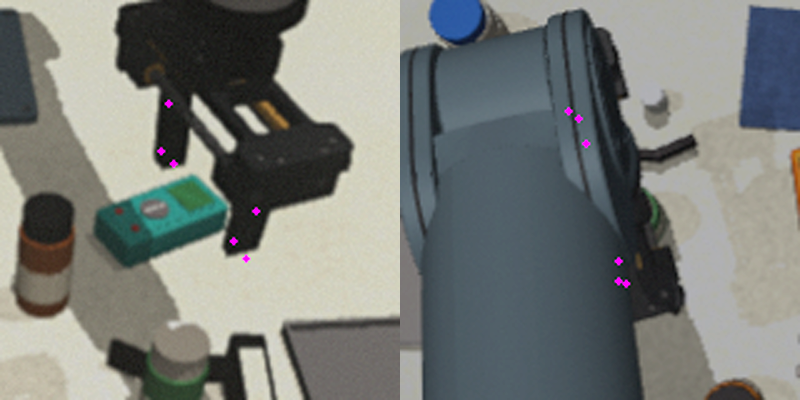

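jog_arm --plan '[[[0.015, 0, -0.06], [0, 0, 0]], [[0, 0, -0.1], [0, 0, 0]], [[0, 0, -0.09], [0, 0, 0]], [[0, 0, -0.03], [0, 0, 0]], [[0, 0, -0.025], [0, 0, 0]]]'

```text
clock: 1.9
ee_pos: [541.6, 162.6, 116.0]
tool_rot: [-0.0, 0.602, 0.799, -0.001]
force: [-0.8, 0.1, 0.0]
grip_width: 1.0
```

Run:
```python
from st import *
s,r=st()
n='scene'; im=snap(n,'scene2'); p=s['ee_pos']
c=proj(n,p)[0].astype(int); a,b=c[0]-70,c[1]-90
z=5
cr=cv2.resize(im[b:b+120,a:a+140],None,fx=z,fy=z,interpolation=cv2.INTER_CUBIC)
for sgn in(-1,1):
    for d in(44,61.5):
        for w in(-9,9):
            q=proj(n,p+r[:,1]*sgn*d+r[:,0]*w)[0]; cv2.circle(cr,tuple(np.round((q-[a,b]+.5)*z).astype(int)),2,(255,0,255),-1)
print(a,b)
cv2.imwrite('pics/grip2.png',cv2.convertScaleAbs(cr[:,:,::-1],alpha=1.6))
```

```text
t 1.9 pos [541.6 162.6 116. ] jaw 16.0 zax [-0.001 -0.    -1.   ] F [-0.8  0.1  0. ] grip 1.0 q [-0.6   0.58  0.31  1.87 -0.25  0.74  0.12]
333 123
```

View pics/grip2.png

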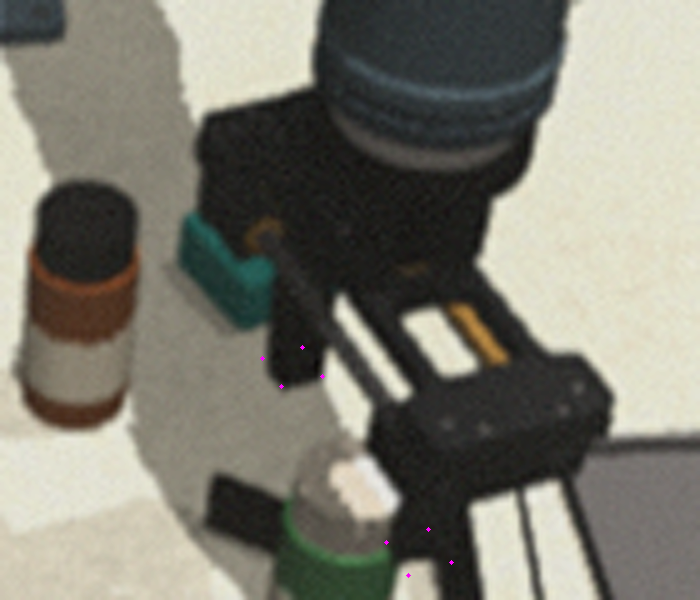

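The right finger tip is at about (415,557) and the left at (296,382). The cap centre at (348,472) sits well between the jaws, about 4 mm towards +x. The scene camera agrees with the robot to 2–3 mm. I'll descend and grip.

jog_arm --plan '[[[0.01, 0, -0.03], [0, 0, 0]], [[0, 0, -0.04], [0, 0, 0]], [[0, 0, -0.04], [0, 0, 0]], [[0, 0, -0.03], [0, 0, 0]], [[0, 0, -0.015], [0, 0, 0]], [[0, 0, 0], [0, 0, 0]]]'

```text
clock: 2.55
ee_pos: [545.6, 162.3, 54.0]
tool_rot: [-0.0, 0.602, 0.798, -0.001]
force: [-0.2, 0.7, -0.4]
grip_width: 1.0
```

jog_arm --plan '[[[0, 0, 0], [0, 0, 0]], [[0, 0, 0], [0, 0, 0]], [[0, 0, 0], [0, 0, 0]], [[0, 0, 0], [0, 0, 0]], [[0, 0, 0], [0, 0, 0]], [[0, 0, 0], [0, 0, 0]]]' --claw -1

```text
clock: 3.15
ee_pos: [545.9, 162.4, 54.9]
tool_rot: [-0.0, 0.602, 0.799, -0.0]
force: [-0.7, 0.2, 1.5]
grip_width: 0.56
```

jog_arm --plan '[[[0, 0, 0.02], [0, 0, 0]], [[0, 0, 0.05], [0, 0, 0]], [[0, 0, 0.08], [0, 0, 0]], [[0, 0, 0.075], [0, 0, 0]], [[-0.01, 0.04, 0], [0, 0, 0]], [[-0.02, 0.08, 0], [0, 0, 0]], [[-0.02, 0.08, 0], [0, 0, 0]], [[-0.02, 0.08, 0], [0, 0, 0]], [[-0.02, 0.08, 0], [0, 0, 0]], [[-0.015, 0.07, 0], [0, 0, 0]], [[-0.01, 0.035, 0], [0, 0, 0]], [[0, 0, 0], [0, 0, 0]]]'

```text
clock: 4.35
ee_pos: [498.2, 351.0, 143.9]
tool_rot: [-0.001, 0.6, 0.8, -0.0]
force: [0.4, 0.0, -1.4]
grip_width: 0.561
```

jog_arm --plan '[[[0, 0, -0.04], [0, 0, 0]], [[0, 0, -0.06], [0, 0, 0]], [[0, 0, -0.05], [0, 0, 0]], [[0, 0, -0.03], [0, 0, 0]], [[0, 0, -0.015], [0, 0, 0]], [[0, 0, -0.01], [0, 0, 0]], [[0, 0, 0], [0, 0, 0]], [[0, 0, 0], [0, 0, 0]]]'

```text
clock: 5.15
ee_pos: [500.5, 348.6, 63.4]
tool_rot: [0.0, 0.602, 0.798, 0.001]
force: [0.6, 0.4, -0.9]
grip_width: 0.558
```

jog_arm --plan '[[[0, 0, -0.004], [0, 0, 0]], [[0, 0, -0.003], [0, 0, 0]], [[0, 0, 0], [0, 0, 0]]]'

```text
clock: 5.45
ee_pos: [500.0, 348.5, 60.0]
tool_rot: [0.0, 0.602, 0.799, 0.0]
force: [0.3, -0.7, -2.2]
grip_width: 0.559
```

jog_arm --plan '[[[0, 0, -0.002], [0, 0, 0]], [[0, 0, 0], [0, 0, 0]]]'

```text
clock: 5.65
ee_pos: [500.0, 348.5, 59.1]
tool_rot: [0.0, 0.602, 0.799, -0.0]
force: [0.3, -0.2, -2.2]
grip_width: 0.558
```

jog_arm --plan '[[[0, 0, -0.002], [0, 0, 0]], [[0, 0, 0], [0, 0, 0]]]'

```text
clock: 5.85
ee_pos: [500.0, 348.5, 58.9]
tool_rot: [-0.0, 0.602, 0.799, 0.0]
force: [-1.5, -0.9, 4.8]
grip_width: 0.561
```

jog_arm --plan '[[[0, 0, -0.002], [0, 0, 0]], [[0, 0, 0], [0, 0, 0]]]'

```text
clock: 6.05
ee_pos: [500.0, 348.6, 58.8]
tool_rot: [-0.0, 0.602, 0.798, 0.0]
force: [-3.8, -1.5, 11.6]
grip_width: 0.561
```

jog_arm --plan '[[[0, 0, 0.003], [0, 0, 0]], [[0, 0, 0], [0, 0, 0]]]'

```text
clock: 6.25
ee_pos: [500.3, 348.6, 58.9]
tool_rot: [0.0, 0.602, 0.799, 0.0]
force: [-1.1, -0.4, 4.0]
grip_width: 0.56
```

jog_arm --plan '[[[0, 0, 0], [0, 0, 0]], [[0, 0, 0], [0, 0, 0]], [[0, 0, 0], [0, 0, 0]], [[0, 0, 0], [0, 0, 0]], [[0, 0, 0], [0, 0, 0]], [[0, 0, 0.02], [0, 0, 0]], [[0, 0, 0.05], [0, 0, 0]], [[0, 0, 0.1], [0, 0, 0]]]' --claw 1

```text
clock: 7.05
ee_pos: [498.3, 347.3, 125.5]
tool_rot: [-0.001, 0.602, 0.799, -0.003]
force: [-0.8, -0.1, -0.2]
grip_width: 1.002
```

jog_arm --plan '[[[0.01, -0.03, 0.05], [0, 0, -1]], [[0.01, -0.07, 0], [0, 0, -1]], [[0.01, -0.08, 0], [0, 0, -1]], [[0.01, -0.08, 0], [0, 0, -1]], [[0.01, -0.08, 0], [0, 0, -1]], [[0.01, -0.08, 0], [0, 0, -1]], [[0.01, -0.08, 0], [0, 0, -1]], [[0.01, -0.08, 0], [0, 0, -1]], [[0.01, -0.08, 0], [0, 0, -1]], [[0.01, -0.08, 0], [0, 0, -1]], [[0.01, -0.08, 0], [0, 0, -1]], [[0.01, -0.07, 0], [0, 0, -1]]]'

```text
clock: 8.25
ee_pos: [548.2, -9.2, 147.5]
tool_rot: [-0.0, 0.98, 0.201, 0.0]
force: [0.3, -0.2, -0.8]
grip_width: 0.998
```

jog_arm --plan '[[[0, 0, -0.05], [0, 0, -1]], [[0, 0, -0.05], [0, 0, -1]], [[0, 0, -0.03], [0, 0, -0.5]], [[0, 0, 0], [0, 0, 0]]]'

```text
clock: 8.65
ee_pos: [547.0, -7.3, 93.7]
tool_rot: [-0.0, 0.999, 0.055, -0.001]
force: [-0.8, 0.7, 1.6]
grip_width: 0.999
```

Run:
```python
from st import *
s,r=st()
n='scene'; im=snap(n,'scene3'); p=s['ee_pos']
cr=cv2.resize(im[150:350,230:530],None,fx=2.6,fy=2.6,interpolation=cv2.INTER_CUBIC)
for z in (-19,0,-(p[2]-34)):
    q=proj(n,p+[0,0,z if z>-20 else z])[0]; cv2.circle(cr,tuple(np.round((q-[230,150]+.5)*2.6).astype(int)),2,(255,0,255),-1)
cv2.imwrite('pics/grip3.png',cv2.convertScaleAbs(cr[:,:,::-1],alpha=1.6))
```

```text
t 8.65 pos [547.   -7.3  93.7] jaw -83.7 zax [-0.003 -0.    -1.   ] F [-0.8  0.7  1.6] grip 0.999 q [-0.59  0.69  0.71  1.94 -0.64  0.76 -0.96]
```

View pics/grip3.png

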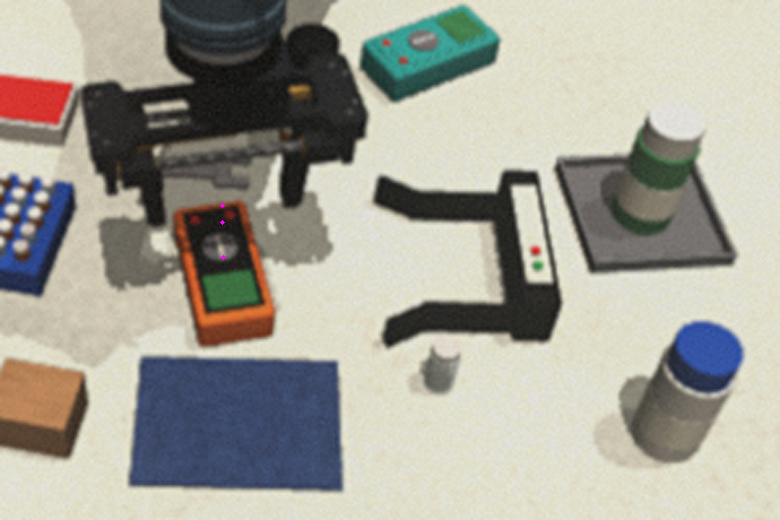

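The bottle stands upright in the tray, and the meter lies centred between the jaws (its centre at 222,264, the predicted spot at 222,257). I'll descend with +4 mm in x and grip.

jog_arm --plan '[[[0.01, 0, -0.04], [0, 0, 0]], [[0, 0, -0.06], [0, 0, 0]], [[0, 0, -0.05], [0, 0, 0]], [[0, 0, -0.035], [0, 0, 0]], [[0, 0, -0.02], [0, 0, 0]], [[0, 0, -0.008], [0, 0, 0]], [[0, 0, 0], [0, 0, 0]]]'

```text
clock: 9.4
ee_pos: [552.3, -7.7, 9.6]
tool_rot: [0.0, 0.998, 0.055, 0.0]
force: [0.0, -0.3, -0.2]
grip_width: 0.999
```

jog_arm --plan '[[[0, 0, 0], [0, 0, 0]], [[0, 0, 0], [0, 0, 0]], [[0, 0, 0], [0, 0, 0]], [[0, 0, 0], [0, 0, 0]], [[0, 0, 0], [0, 0, 0]], [[0, 0, 0], [0, 0, 0]]]' --claw -1

```text
clock: 10.0
ee_pos: [552.2, -7.4, 9.8]
tool_rot: [-0.0, 0.998, 0.055, 0.0]
force: [0.0, 0.5, 4.7]
grip_width: 0.675
```

jog_arm --plan '[[[0, 0, 0.015], [0, 0, 0]], [[0, 0, 0.035], [0, 0, 0]], [[0.01, 0, 0.05], [0, 0, 0.6]], [[0.03, 0, 0.01], [0, 0, 1]], [[0.04, 0, 0], [0, 0, 1]], [[0.05, 0.002, 0], [0, 0, 1]], [[0.05, 0.002, 0], [0, 0, 1]], [[0.05, 0, 0], [0, 0, 1]], [[0.04, 0, 0], [0, 0, 1]], [[0.02, 0, 0], [0, 0, 1]], [[0.01, 0, 0], [0, 0, 1]], [[0.01, 0, 0], [0, 0, 1]]]'

```text
clock: 11.2
ee_pos: [676.1, -6.5, 54.2]
tool_rot: [0.0, 0.806, 0.592, -0.0]
force: [-0.5, 0.2, -2.1]
grip_width: 0.678
```

jog_arm --plan '[[[0, 0, 0], [0, 0, 1]], [[0, 0, -0.02], [0, 0, 0.74]], [[0, 0, -0.04], [0, 0, 0]], [[0, 0, -0.02], [0, 0, 0]], [[0, 0, -0.01], [0, 0, 0]], [[0, 0, 0], [0, 0, 0]], [[0, 0, 0], [0, 0, 0]]]'

```text
clock: 11.9
ee_pos: [676.2, -6.0, 17.6]
tool_rot: [0.0, 0.742, 0.671, -0.0]
force: [-0.3, -0.2, -1.7]
grip_width: 0.677
```

Run:
```python
from st import *
s,r=st()
```

```text
t 11.9 pos [676.2  -6.   17.6] jaw -5.8 zax [ 0. -0. -1.] F [-0.3 -0.2 -1.7] grip 0.677 q [-0.26  0.88  0.31  1.58 -0.36  0.74  0.11]
```

Target z is 13.8, so I'll ease down.

jog_arm --plan '[[[0, 0, -0.004], [0, 0, 0]], [[0, 0, -0.003], [0, 0, 0]], [[0, 0, 0], [0, 0, 0]]]'

```text
clock: 12.2
ee_pos: [676.0, -5.9, 14.7]
tool_rot: [0.0, 0.742, 0.671, 0.0]
force: [0.5, -0.4, -3.0]
grip_width: 0.674
```

jog_arm --plan '[[[0, 0, -0.002], [0, 0, 0]], [[0, 0, 0], [0, 0, 0]]]'

```text
clock: 12.4
ee_pos: [676.1, -6.0, 14.0]
tool_rot: [0.0, 0.742, 0.671, 0.0]
force: [-0.1, 0.4, -3.0]
grip_width: 0.681
```

jog_arm --plan '[[[0, 0, -0.001], [0, 0, 0]], [[0, 0, 0], [0, 0, 0]]]'

```text
clock: 12.6
ee_pos: [676.1, -5.9, 13.9]
tool_rot: [-0.0, 0.742, 0.671, 0.0]
force: [-2.1, 0.8, 3.0]
grip_width: 0.682
```

jog_arm --plan '[[[0, 0, 0], [0, 0, 0]], [[0, 0, 0], [0, 0, 0]], [[0, 0, 0], [0, 0, 0]], [[0, 0, 0], [0, 0, 0]], [[0, 0, 0], [0, 0, 0]], [[0, 0, 0.02], [0, 0, 0]], [[0, 0, 0.05], [0, 0, 0]], [[0, 0, 0.1], [0, 0, 0]], [[-0.04, -0.05, 0.1], [0, 0, 0]], [[-0.05, -0.07, 0.03], [0, 0, 0]], [[-0.07, -0.09, 0], [0, 0, 0]], [[-0.07, -0.09, 0], [0, 0, 0]]]' --claw 1

```text
clock: 13.8
ee_pos: [584.2, -127.1, 136.2]
tool_rot: [0.001, 0.741, 0.671, 0.001]
force: [0.3, -0.4, 0.6]
grip_width: 1.001
```

jog_arm --plan '[[[-0.07, -0.09, 0], [0, 0, -0.5]], [[-0.07, -0.09, 0], [0, 0, -0.5]], [[-0.07, -0.09, 0], [0, 0, -0.4]], [[-0.06, -0.05, 0], [0, 0, 0]], [[0, -0.02, 0], [0, 0, 0]], [[0, 0, 0], [0, 0, 0]]]' --claw 0.3

```text
clock: 14.4
ee_pos: [476.4, -263.5, 135.1]
tool_rot: [0.001, 0.796, 0.605, 0.001]
force: [0.3, 0.2, -0.1]
grip_width: 0.648
```

```bash
cat > m3.py <<'E'
from st import *
import sys
s,r=st()
for n in('scene','top'): snap(n,n+sys.argv[1])
im=cv2.imread(f'pics/scene{sys.argv[1]}.png')
cv2.imwrite('pics/c4.png',cv2.convertScaleAbs(cv2.resize(im[160:350,180:460],None,fx=2.8,fy=2.8,interpolation=cv2.INTER_CUBIC),alpha=1.6))
E
python3 m3.py 4
```

```text
t 14.4 pos [ 476.4 -263.5  135.1] jaw -15.5 zax [ 0.002 -0.001 -1.   ] F [ 0.3  0.2 -0.1] grip 0.648 q [ 0.1   0.53  0.43  1.92 -0.31  0.75  0.43]
```

View pics/c4.png

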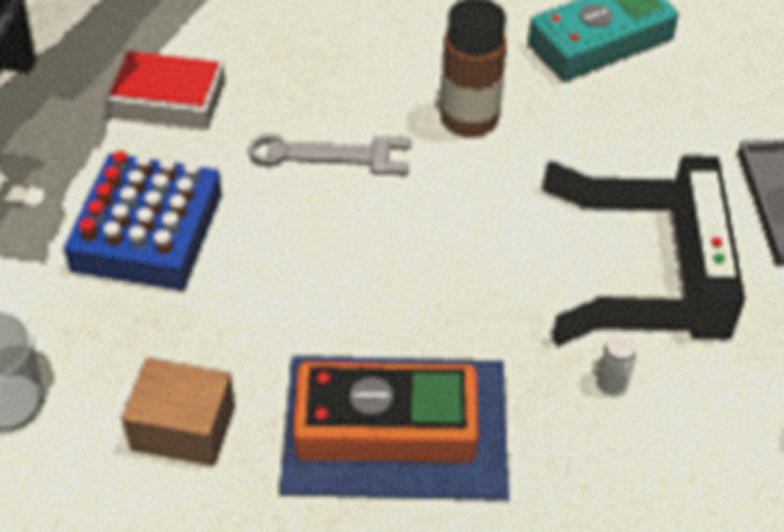

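The meter lies flat and square on the mat, and the dock is empty. Next I'll refit the rack and dock with the right yaw guesses.

```bash
cat > m4.py <<'E'
from fit import *
I=lambda n,k: cv2.imread(f'pics/{n}{k}.png')[:,:,::-1].copy()
import fit
col=fit.color
def color2(im,name):
    hsv=cv2.cvtColor(im,cv2.COLOR_RGB2HSV).astype(int); H,S,V=hsv[...,0],hsv[...,1],hsv[...,2]
    if name=='dock': return (V<48)
    if name=='rack': return ((H>100)&(H<130)&(S>90))
    return col(im,name)
fit.color=color2
for n,k,name,p0 in [('scene',0,'rack',(492,-176,-.26)),('scene',4,'rack',(492,-176,-.26)),('top',0,'rack',(485,-181,-.26)),('scene',4,'dock',(551,168,-.1)),('top',4,'dock',(543,167,-.1)),('scene',4,'mat',(677,-6,-.1)),('top',0,'mat',(671,-8,-.1))]:
    try:
        r=fit.fit(name,p0,{n:I(n,k)}); print(n,k,name,r[0].round(3),round(r[1],4))
    except Exception as e: print(n,name,e)
E
python3 m4.py
```

```text
scene 0 rack [ 4.90221e+02 -1.77820e+02 -2.49000e-01] 0.1761
scene 4 rack [ 4.90574e+02 -1.78216e+02 -2.35000e-01] 0.182
top 0 rack [ 4.83364e+02 -1.83520e+02 -2.78000e-01] 0.0131
scene 4 dock [ 5.46865e+02  1.77789e+02 -1.32000e-01] 0.148
top 4 dock [ 5.40866e+02  1.69779e+02 -1.01000e-01] 0.0346
scene 4 mat [ 6.76404e+02 -3.12600e+00 -1.13000e-01] 0.4761
top 0 mat [ 6.70628e+02 -9.90600e+00 -1.04000e-01] 0.0175
```

```bash
cat > m5.py <<'E'
from m4 import *
im=I('scene',4)
ov=im.copy()
for name,p in [('rack',(490.5,-178,-.25)),('dock',(547,177,-.12)),('dock',(548,174,-.101)),('mat',(676.4,-6,-.11))]:
    o=observed(im,name,'scene',p); 
    ov[np.round(o[:,1]).astype(int),np.round(o[:,0]).astype(int)]=(255,0,255)
    h=cv2.convexHull(proj('scene',world(M[name],p)).astype(np.float32)); cv2.polylines(ov,[np.round(h).astype(int)],True,(0,255,0))
cv2.imwrite('pics/ov.png',cv2.convertScaleAbs(cv2.resize(np.hstack([ov[160:350,180:310],ov[160:350,310:460]]),None,fx=2.8,fy=2.8,interpolation=cv2.INTER_NEAREST)[:,:,::-1],alpha=1.6))
E
python3 m5.py >/dev/null
```

```text
(no output)
```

View pics/ov.png

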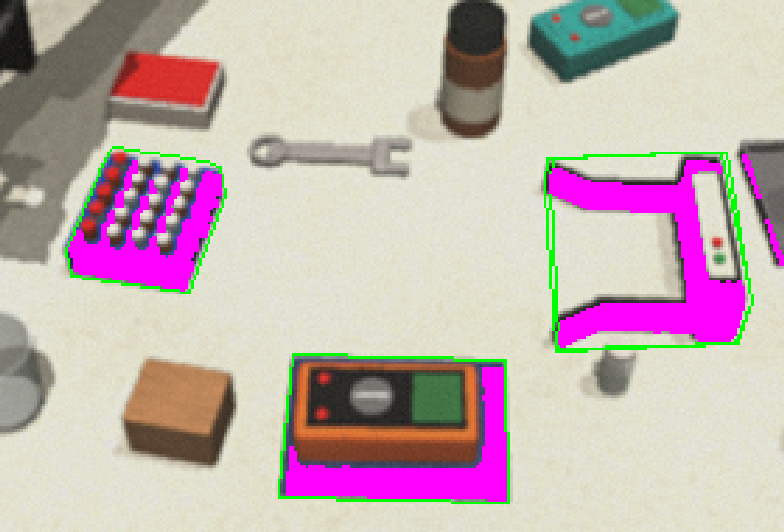

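```bash
cat > m6.py <<'E'
import fit as F, sys
from fit import *
I=lambda n,k: cv2.imread(f'pics/{n}{k}.png')[:,:,::-1].copy()
def color2(im,name):
    hsv=cv2.cvtColor(im,cv2.COLOR_RGB2HSV).astype(int); H,S,V=hsv[...,0],hsv[...,1],hsv[...,2]
    if name=='dock': return V<62
    if name=='rack': return ((H>100)&(H<130)&(S>70))|((S>110)&((H<8)|(H>172)))
    return (H>100)&(H<130)&(S>60)
def observed(im,name,n,p0,pad=6):
    h=cv2.convexHull(proj(n,world(M[name],p0)).astype(np.float32)); roi=np.zeros((480,640),np.uint8); cv2.fillConvexPoly(roi,np.round(h).astype(np.int32),255)
    roi=cv2.dilate(roi,np.ones((pad*2+1,)*2)); m=(color2(im,name)&(roi>0)).astype(np.uint8)
    k,l,s,_=cv2.connectedComponentsWithStats(m); i=1+np.argmax(s[1:,4]) ; ok=np.isin(l,[j for j in range(1,k) if s[j,4]>60])
    ys,xs=np.nonzero(ok); return np.concatenate([np.c_[xs+a,ys+b] for a in(-.4,.4) for b in(-.4,.4)])
F.observed=observed
def go(n,k,name,p0):
    r=F.fit(name,p0,{n:I(n,k)}); r=F.fit(name,r[0],{n:I(n,k)}); print(n,k,name,r[0].round(3),round(r[1],4)); return r[0]
if __name__=='__main__':
  for a in [('scene',0,'rack',(490,-178,-.26)),('scene',4,'rack',(490,-178,-.26)),('top',0,'rack',(485,-181,-.26)),('scene',4,'dock',(547,172,-.1)),('top',4,'dock',(543,167,-.1)),('scene',0,'mat',(677,-6,-.1)),('top',0,'mat',(671,-8,-.1))]: go(*a)
E
python3 m6.py
```

```text
scene 0 rack [ 4.88875e+02 -1.80535e+02 -2.35000e-01] 0.0795
scene 4 rack [ 4.88833e+02 -1.80486e+02 -2.36000e-01] 0.0783
top 0 rack [ 4.85811e+02 -1.81722e+02 -2.84000e-01] 0.0133
scene 4 dock [ 5.44261e+02  1.72538e+02 -1.16000e-01] 0.05
top 4 dock [ 5.42949e+02  1.71319e+02 -1.13000e-01] 0.0192
scene 0 mat [ 6.74869e+02 -6.13800e+00 -1.15000e-01] 0.0467
top 0 mat [ 6.72551e+02 -7.41500e+00 -1.05000e-01] 0.0075
```

jog_arm --plan '[[[-0.023, 0.016, -0.08], [0, 0, 0]], [[0, 0, -0.1], [0, 0, 0]], [[0, 0, -0.08], [0, 0, 0]], [[0, 0, -0.04], [0, 0, 0]], [[0, 0, -0.012], [0, 0, 0]], [[0, 0, 0], [0, 0, 0]]]'

```text
clock: 15.1
ee_pos: [467.5, -255.3, 9.0]
tool_rot: [0.0, 0.795, 0.607, 0.0]
force: [-0.3, -0.4, 0.6]
grip_width: 0.648
```

```bash
python3 -c "
from st import *
s,r=st()"
```

```text
t 15.1 pos [ 467.5 -255.3    9. ] jaw -15.3 zax [ 0.  0. -1.] F [-0.3 -0.4  0.6] grip 0.648 q [ 0.18  0.73  0.3   1.98 -0.43  0.5   0.52]
```

jog_arm --plan '[[[0.004, 0.0145, 0], [0, 0, 0]], [[0.004, 0.0145, 0], [0, 0, 0]], [[0.0027, 0.0096, 0], [0, 0, 0]], [[0.002, 0.0072, 0], [0, 0, 0]], [[0.002, 0.0072, 0], [0, 0, 0]], [[0.0014, 0.0048, 0], [0, 0, 0]], [[0.0014, 0.0048, 0], [0, 0, 0]], [[0.0014, 0.0048, 0], [0, 0, 0]]]'

```text
clock: 15.9
ee_pos: [474.3, -229.9, 9.0]
tool_rot: [0.001, 0.796, 0.606, -0.0]
force: [-1.0, -4.1, 3.2]
grip_width: 0.647
```

```bash
cat > m7.py <<'E'
from m6 import *
from st import st
k=int(sys.argv[1]); p0=[float(v) for v in sys.argv[2:5]]
s,r=st(); cams=sys.argv[5:] or ['scene','top']
for n in cams:
    snap(n,f'{n}{k}')
    try: go(n,k,'rack',p0)
    except Exception as e: print(n,e)
E
python3 m7.py 5 488.5 -178 -.25
```

```text
t 15.9 pos [ 474.3 -229.9    9. ] jaw -15.4 zax [ 0.001 -0.002 -1.   ] F [-1.  -4.1  3.2] grip 0.647 q [ 0.13  0.72  0.31  1.99 -0.43  0.49  0.48]
scene 5 rack [ 4.88587e+02 -1.76585e+02 -2.46000e-01] 0.062
top 5 rack [ 4.87823e+02 -1.73814e+02 -2.58000e-01] 0.0732
```

jog_arm --plan '[[[0.0077, 0.0245, 0], [0, 0, 0.06]], [[0.0075, 0.0245, 0], [0, 0, 0.06]], [[0.0073, 0.0247, 0], [0, 0, 0.06]], [[0.0071, 0.0247, 0], [0, 0, 0.06]], [[0.0069, 0.0248, 0], [0, 0, 0.06]], [[0.0067, 0.0248, 0], [0, 0, 0.06]], [[0.0065, 0.0249, 0], [0, 0, 0.06]], [[0.0063, 0.0249, 0], [0, 0, 0.06]], [[0.0061, 0.0249, 0], [0, 0, 0.06]], [[0.0059, 0.025, 0], [0, 0, 0.06]], [[0.004, 0.017, 0], [0, 0, 0.04]], [[0.002, 0.008, 0], [0, 0, 0.02]]]'

```text
clock: 17.2
ee_pos: [504.0, -119.1, 8.7]
tool_rot: [-0.0, 0.771, 0.637, -0.0]
force: [-0.9, -5.0, 3.0]
grip_width: 0.65
```

```bash
python3 m7.py 6 515 -70 -.18
```

```text
t 17.2 pos [ 504.  -119.1    8.7] jaw -10.8 zax [-0. -0. -1.] F [-0.9 -5.   3. ] grip 0.65 q [-0.09  0.71  0.3   2.01 -0.44  0.48  0.35]
scene 6 rack [ 5.15083e+02 -6.36990e+01 -1.47000e-01] 0.0835
top 6 rack [ 5.1321e+02 -5.6957e+01 -1.9800e-01] 0.158
```

jog_arm --plan '[[[0.0056, 0.024, 0], [0, 0, 0.055]], [[0.0054, 0.025, 0], [0, 0, 0.06]], [[0.0052, 0.025, 0], [0, 0, 0.06]], [[0.005, 0.025, 0], [0, 0, 0.06]], [[0.0047, 0.025, 0], [0, 0, 0.06]], [[0.0045, 0.025, 0], [0, 0, 0.06]], [[0.0042, 0.025, 0], [0, 0, 0.06]], [[0.004, 0.025, 0], [0, 0, 0.06]], [[0.0037, 0.025, 0], [0, 0, 0.06]], [[0.0034, 0.024, 0], [0, 0, 0.06]], [[0.0024, 0.016, 0], [0, 0, 0.04]], [[0.0014, 0.008, 0], [0, 0, 0.02]]]'

```text
clock: 18.5
ee_pos: [523.7, -9.6, 8.6]
tool_rot: [-0.0, 0.745, 0.667, -0.0]
force: [-0.2, -2.7, -1.5]
grip_width: 0.649
```

```bash
python3 m7.py 7 530 45 -.11
python3 - <<'E'
from m6 import *
for n in('scene','top'):
    try: go(n,7,'dock',(544,172,-.11))
    except Exception as e: print(e)
im=I('scene',7)
cv2.imwrite('pics/c7.png',cv2.convertScaleAbs(cv2.resize(im[180:310,290:470],None,fx=4.4,fy=4.4,interpolation=cv2.INTER_CUBIC)[:,:,::-1],alpha=1.6))
E
```

```text
t 18.5 pos [523.7  -9.6   8.6] jaw -6.3 zax [-0.  0. -1.] F [-0.2 -2.7 -1.5] grip 0.649 q [-0.3   0.72  0.3   2.   -0.44  0.49  0.21]
scene 7 rack [ 5.29493e+02  4.62800e+01 -1.10000e-01] 0.1444
top 7 rack [ 5.29757e+02  6.12860e+01 -7.90000e-02] 1.372
scene 7 dock [ 5.44127e+02  1.72469e+02 -1.16000e-01] 0.0478
top 7 dock [ 5.42538e+02  1.71523e+02 -1.14000e-01] 0.0194
```

View pics/c7.png

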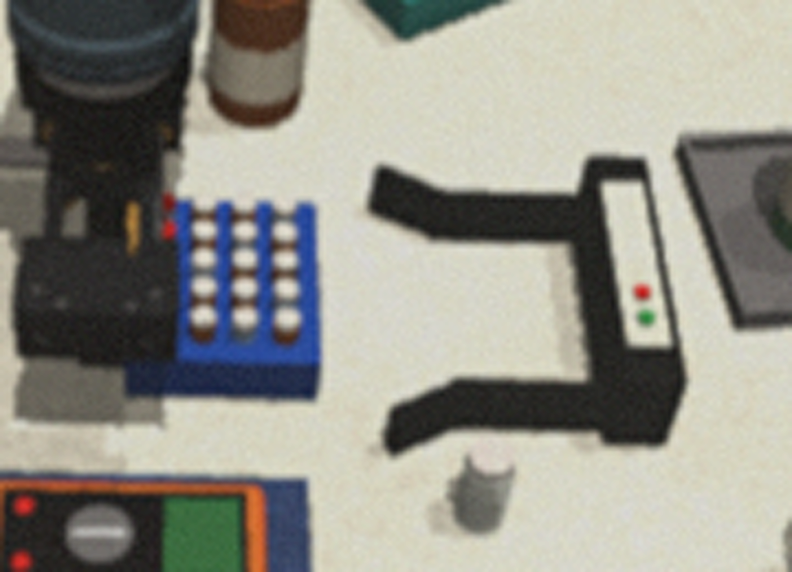

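Run:
```python
from h import *
def w(a,b,z): return at('scene',(290+(a+.5)/4.4-.5,180+(b+.5)/4.4-.5),z)[:2]
yaw=-.11; ex=np.array([np.cos(yaw),np.sin(yaw)]); ey=np.array([-ex[1],ex[0]]); D=np.array([544,172.3])
L=lambda p: np.array([(p-D)@ex,(p-D)@ey]).round(1)
for k,a,b,z in [('rack front far top',315,203,30),('rack front near top',319,360,30),('rack front near bot',318,397,0),('rack rear near',127,393,0),('near wall inner bend',457,380,30),('near wall inner end',590,382,30),('far wall inner bottom bend',431,239,0),('far inner bot end',576,241,0),('far wall top outer bend',440,190,30),('far top outer end',580,195,30)]:
    p=w(a,b,z); print(k,p.round(1),L(p))
print(L(np.array([529.5,46.3])), L(np.array([523.7,-9.6])))
```

```text
rack front far top [488.6  95.2] [-46.6 -82.7]
rack front near top [584.5  83.7] [ 50.  -83.6]
rack front near bot [582.8  85.7] [ 48.1 -81.8]
rack rear near [573.7  -2.4] [  48.7 -170.3]
near wall inner bend [600.6 144. ] [ 59.4 -21.9]
near wall inner end [606.3 203.6] [58.5 38. ]
far wall inner bottom bend [489.6 155.4] [-52.2 -22.8]
far inner bot end [496.3 227.1] [-53.5  49.3]
far wall top outer bend [484.5 157.2] [-57.4 -21.6]
far top outer end [492.8 224.7] [-56.6  46.5]
[  -0.6 -126.8] [  -0.2 -183. ]
```

jog_arm --plan '[[[0.0019, 0.0149, 0], [0, 0, 0]], [[0.0019, 0.0149, 0], [0, 0, 0]], [[0.0019, 0.0149, 0], [0, 0, 0]], [[0.0019, 0.0149, 0], [0, 0, 0]], [[0.0019, 0.0149, 0], [0, 0, 0]], [[0.0019, 0.0149, 0], [0, 0, 0]], [[0.0019, 0.0149, 0], [0, 0, 0]], [[0.0019, 0.0149, 0], [0, 0, 0]], [[0.0019, 0.0149, 0], [0, 0, 0]], [[0.0019, 0.0149, 0], [0, 0, 0]], [[0.0018, 0.0149, 0], [0, 0, 0]], [[0.001, 0.008, 0], [0, 0, 0]]]'

```text
clock: 19.8
ee_pos: [532.6, 58.8, 8.7]
tool_rot: [-0.0, 0.745, 0.667, 0.0]
force: [-1.0, -4.8, 2.8]
grip_width: 0.65
```

```bash
python3 m7.py 8 538 114 -.11 scene
```

```text
t 19.8 pos [532.6  58.8   8.7] jaw -6.3 zax [ 0.  0. -1.] F [-1.  -4.8  2.8] grip 0.65 q [-0.44  0.74  0.32  1.97 -0.45  0.51  0.09]
scene 8 rack [ 5.40587e+02  1.16804e+02 -1.96000e-01] 0.3341
```

jog_arm --plan '[[[0.0011, 0.0099, 0], [0, 0, 0]], [[0.0011, 0.0099, 0], [0, 0, 0]], [[0.0011, 0.0099, 0], [0, 0, 0]], [[0.0011, 0.0099, 0], [0, 0, 0]], [[0.0011, 0.0099, 0], [0, 0, 0]], [[0.0011, 0.0099, 0], [0, 0, 0]]]'

```text
clock: 20.45
ee_pos: [535.2, 82.1, 8.7]
tool_rot: [0.0, 0.745, 0.667, -0.0]
force: [-0.3, -5.4, 3.0]
grip_width: 0.651
```

jog_arm --plan '[[[0.0011, 0.0099, 0], [0, 0, 0]], [[0.0011, 0.0099, 0], [0, 0, 0]], [[0.0011, 0.0099, 0], [0, 0, 0]], [[0.0011, 0.0099, 0], [0, 0, 0]], [[0.0011, 0.0099, 0], [0, 0, 0]], [[0.0005, 0.005, 0], [0, 0, 0]]]'

```text
clock: 21.05
ee_pos: [537.6, 104.2, 8.7]
tool_rot: [-0.0, 0.745, 0.667, 0.0]
force: [-1.3, -5.5, 3.3]
grip_width: 0.651
```

jog_arm --plan '[[[0.0006, 0.005, 0], [0, 0, 0]], [[0.0006, 0.005, 0], [0, 0, 0]], [[0.0006, 0.005, 0], [0, 0, 0]], [[0.0006, 0.005, 0], [0, 0, 0]]]'

```text
clock: 21.45
ee_pos: [538.4, 111.5, 8.7]
tool_rot: [0.0, 0.745, 0.667, -0.0]
force: [-0.5, -5.4, 3.9]
grip_width: 0.646
```

jog_arm --plan '[[[0.0003, 0.0025, 0], [0, 0, 0]], [[0.0003, 0.0025, 0], [0, 0, 0]]]'

```text
clock: 21.65
ee_pos: [538.7, 113.5, 8.7]
tool_rot: [0.0, 0.745, 0.667, -0.0]
force: [0.6, -5.2, 3.5]
grip_width: 0.65
```

jog_arm --plan '[[[0.0003, 0.0025, 0], [0, 0, 0]], [[0.0003, 0.0025, 0], [0, 0, 0]]]'

```text
clock: 21.85
ee_pos: [538.9, 115.4, 8.7]
tool_rot: [0.0, 0.745, 0.667, -0.0]
force: [-1.1, -4.9, 4.1]
grip_width: 0.652
```

jog_arm --plan '[[[0.0003, 0.0025, 0], [0, 0, 0]]]'

```text
clock: 21.95
ee_pos: [539.0, 116.4, 8.7]
tool_rot: [0.0, 0.745, 0.667, -0.0]
force: [-0.8, -5.0, 3.5]
grip_width: 0.648
```

jog_arm --plan '[[[0.0003, 0.0025, 0], [0, 0, 0]]]'

```text
clock: 22.05
ee_pos: [539.2, 117.4, 8.7]
tool_rot: [0.0, 0.745, 0.667, -0.0]
force: [0.1, -5.5, 4.3]
grip_width: 0.651
```

jog_arm --plan '[[[0.0003, 0.0025, 0], [0, 0, 0]]]'

```text
clock: 22.15
ee_pos: [539.3, 118.4, 8.7]
tool_rot: [0.0, 0.745, 0.667, -0.0]
force: [-1.3, -5.4, 3.3]
grip_width: 0.656
```

jog_arm --plan '[[[0.0003, 0.0025, 0], [0, 0, 0]]]'

```text
clock: 22.25
ee_pos: [539.3, 118.6, 8.7]
tool_rot: [0.0, 0.745, 0.667, -0.001]
force: [-0.9, -8.9, 5.4]
grip_width: 0.65
```

jog_arm --plan '[[[0.0002, 0.002, 0], [0, 0, 0]]]'

```text
clock: 22.35
ee_pos: [539.3, 118.7, 8.7]
tool_rot: [0.001, 0.745, 0.667, -0.001]
force: [-1.7, -9.7, 5.0]
grip_width: 0.648
```

jog_arm --plan '[[[0.0003, 0.0025, 0], [0, 0, 0]], [[0, 0, 0], [0, 0, 0]]]'

```text
clock: 22.55
ee_pos: [539.3, 118.7, 8.7]
tool_rot: [0.001, 0.745, 0.667, -0.001]
force: [-1.7, -11.3, 5.7]
grip_width: 0.65
```

jog_arm --plan '[[[0.0003, 0.0025, 0], [0, 0, 0]], [[0, 0, 0], [0, 0, 0]]]'

```text
clock: 22.75
ee_pos: [539.3, 118.7, 8.7]
tool_rot: [0.001, 0.746, 0.666, -0.002]
force: [-2.0, -12.6, 7.2]
grip_width: 0.653
```

```bash
python3 -c "
from st import *
s,r=st(); print(s['moment'])"
```

```text
t 22.75 pos [539.3 118.7   8.7] jaw -6.4 zax [-0.001 -0.004 -1.   ] F [ -2.  -12.6   7.2] grip 0.653 q [-0.56  0.76  0.34  1.93 -0.46  0.54 -0.02]
[-2.59312857  0.5896482   0.36395157]
```

jog_arm --plan '[[[0, 0, 0], [0, 0, 0.06]], [[0, 0.001, 0], [0, 0, 0.06]], [[0, 0, 0], [0, 0, 0]]]'

```text
clock: 23.05
ee_pos: [539.5, 118.4, 8.7]
tool_rot: [0.001, 0.742, 0.67, -0.002]
force: [-1.5, -13.0, 5.5]
grip_width: 0.654
```

Run:
```python
from st import *
s,r=st(); print(s['moment'])
```

```text
t 23.05 pos [539.5 118.4   8.7] jaw -5.8 zax [-0.001 -0.004 -1.   ] F [ -1.5 -13.    5.5] grip 0.654 q [-0.56  0.76  0.34  1.93 -0.46  0.54 -0.01]
[-2.77390811  0.20873214 -0.54612476]
```

jog_arm --plan '[[[-0.0005, -0.005, 0], [0, 0, 0]], [[-0.003, -0.025, 0], [0, 0, 0]], [[-0.006, -0.05, 0], [0, 0, 0]], [[-0.006, -0.05, 0], [0, 0, 0]], [[0, 0, 0.08], [0, 0, 0]], [[0, 0, 0.12], [0, 0, 0]], [[0, 0, 0.12], [0, 0, 0]], [[0, -0.1, 0.08], [0, 0, 0]], [[0, -0.12, 0], [0, 0, 0]], [[0, -0.12, 0], [0, 0, 0]], [[0, -0.12, 0], [0, 0, 0]], [[0, -0.12, 0], [0, 0, 0]]]'

```text
clock: 24.25
ee_pos: [533.9, -160.4, 168.0]
tool_rot: [-0.0, 0.739, 0.673, 0.001]
force: [1.4, -0.2, 0.1]
grip_width: 0.646
```

Run:
```python
from m6 import *
from st import st
st()
for n in('scene','top'): snap(n,n+'9')
a=I('top',9)[210:310,150:320]; b=I('scene',9)[190:320,340:520]
f=lambda im: cv2.resize(im,(400,300*1),interpolation=cv2.INTER_CUBIC)
o=np.vstack([np.hstack([f(a[:, :133]),f(b[:,:173])]),cv2.resize(np.hstack([cv2.resize(I('top',9),(400,300)),cv2.resize(I('scene',9),(400,300))]),(800,300))])
cv2.imwrite('pics/f9.png',cv2.convertScaleAbs(o[:,:,::-1],alpha=1.6))
for n,p in(('top',(543,171,-.11)),('scene',(544,172,-.11))):
    F.fit
    r=go(n,9,'rack',p)
```

```text
t 24.25 pos [ 533.9 -160.4  168. ] jaw -5.4 zax [ 0.001  0.002 -1.   ] F [ 1.4 -0.2  0.1] grip 0.646 q [-0.17  0.51  0.5   1.87 -0.32  0.84  0.41]
top 9 rack [ 5.43720e+02  1.74032e+02 -1.02000e-01] 0.0335
scene 9 rack [ 5.41752e+02  1.75786e+02 -1.13000e-01] 0.1081
```

View pics/f9.png

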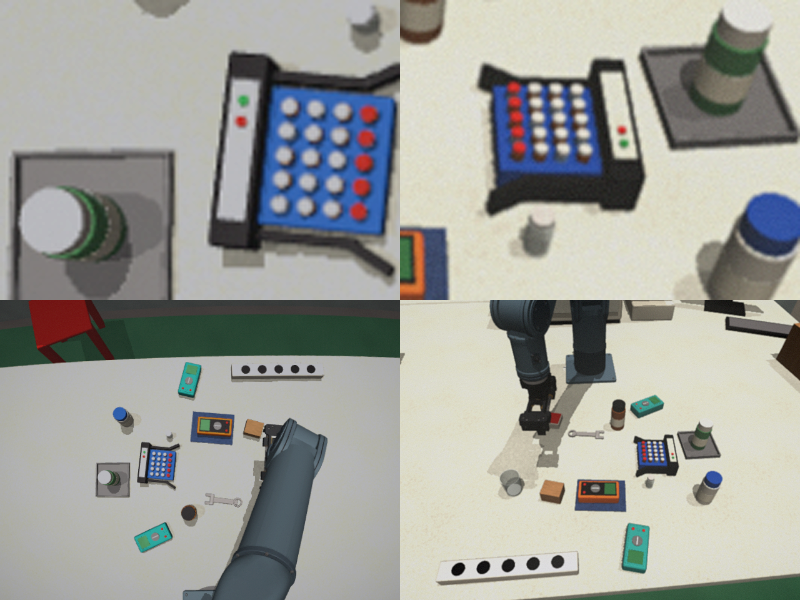

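The rack sits fully in the dock against the stop. The bottle is upright in the tray, the meter is flat on the mat and the vial is still standing. The arm is clear at z = 168, so I'll hand the job in.

```bash
python3 -c "
from cell import workorder
print(workorder.sign_off())"
```

```text
the job is handed in; nothing more can be done
None
```

The job is handed in. The green bottle stands in the grey tray, the orange meter lies flat and square on the blue mat, and the rack is home in the dock. The run took about 24 s of robot time.

- **Set-downs:** I eased both items down on force readings. The bottle pressed at about 12 N at most while touching down, and I backed off to about 4 N before letting go. The meter was released at about 3 N.
- **Rack push:** I pushed it along a gentle arc with both fingers on its rear face. The force was about 5 N throughout, then rose to about 13 N when it met the stop.
- **Squareness:** Turning the tool half a degree either way reversed the moment, so the rack is sitting square against the stop.
- **Last pictures:** Both cameras show the rack inside the walls against the stop, with the bottle, the meter and the vial upright or flat where they should be. Nothing else looks moved, and the gripper is clear of everything.
- **Where measurements disagreed:**
  - The two cameras differed by about 2–4 mm on fixed objects.
  - The final image fits put the rack about 2.5–3.5 mm along the dock's axis from the fitted dock origin, and within about 3 mm sideways. The scene-camera fit was the poorer one.
  - For those last millimetres I relied on the force contact, which came at the predicted place.

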